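# Shut and bolt a display transit crate

## Task

The plywood transit crate is packed for dispatch. Press its lid down until it is fully shut, push the black knob of the barrel bolt along its slot until the bolt is fully home in the keeper on the lid, then push the knob over sideways into the notch and down as far as it goes, so that the bolt cannot slide back. Push the knob lightly, without gripping or forcing it; do not open the lid further, and leave the jar, small carton, tape roll and screwdriver where they are.

Things in the scene. Friction and masses are not known exactly. Their poses are not given: they have to be found in the camera images.
- crate: Fixed, heavy plywood transit crate, 320 mm (its x) by 426 mm (its y), 130 mm high. Origin on the bench, under the middle of the seam between fixed deck and lid; z up. The deck is the flat top from y = -140 to 0 mm, 130 mm high; it carries the barrel bolt along the line x = 0. The lid covers y = 0 to 280 mm.
- lid (a joint): Hinge of the lid, rad: 0 = fully shut, flush with the deck; starts ajar at 0.35 to 0.7. Hinge line along the crate's x at y = 280 mm, 130 mm high; the free edge is next to the deck. Lid 0.5 kg, 292 x 276 x 12 mm. Hinge friction holds it wherever it is left, so push it down all the way (2 to 5 N near the free edge).
- lid_edge (a point): Point on the lid's flat upper face where it is good to press, 50 mm from the seam, 230 mm from the hinge line, mid-width. Axes are the lid's: z out of its face, parallel to the crate's when shut. Two 10 mm high battens cross the lid at x = -105 and +105 mm. The bolt's keeper loop, 50 mm wide and 31 mm high, stands on the lid at x = 0, 12 to 30 mm from the seam.
- barrel (a point): Middle of the barrel bolt's axis, 16 mm above the deck (axes are the crate's). The round slotted barrel, 25 mm wide, top 28 mm above the deck, runs from y = -118 to -22 mm of the crate on a 50 mm wide plate. L-shaped slot, 13 mm wide: along the barrel's top, then at the lid end a notch down its +x side only.
- bolt (a joint): Travel of the bolt, m: 0 = fully drawn back, 0.050 = fully home (end stop; the round 16 mm rod then passes through the keeper). Grows towards the crate's +y, towards the lid. Starts at 0 to 0.012. About 2.5 N of friction; it stays where it is left. If pushed out while the lid is open, the keeper strikes it and the lid cannot shut.
- bolt_turn (a joint): Turn of the knob about the barrel's axis, rad: 0 = upright in the long slot, growing as it swings down to the crate's +x side; 1.36 = fully down in the notch (stop). Turns past about 0.25 only with the bolt fully home, within 2 mm. About 2 N at the knob; stays where left. The ball moves on an arc: go along with it, a fingertip that presses straight down grips it by friction.
- knob: The black ball knob, 22 mm, on its 9 mm stem. Origin at the ball's centre, 34 mm from the barrel's axis; z points along the stem, away from the barrel. Upright the centre is 50 mm above the deck (180 mm above the bench), fully down in the notch 23 mm above the deck. Light pushes do: well under 20 N, also against the end stops.
- slot_start (a point): Where the ball's centre is when the bolt is fully drawn back, knob upright (fixed to the crate; its axes are the crate's).
- slot_corner (a point): Where the ball's centre is when the bolt is fully home and the knob still upright: the corner of the L (fixed to the crate; its axes are the crate's).
- notch_end (a point): Where the ball's centre is when the knob is fully down in the notch: the end of the L (fixed to the crate; its axes are the crate's).
- screw_jar: Bystander: jar with a blue cap, 42 mm wide, 55 mm high, standing on the deck, 115 mm to one side of the bolt (it and the small carton swap places). Origin under its centre.
- fuse_carton: Bystander: small cardboard carton 45 by 60 by 32 mm high on the deck, 115 mm to the other side of the bolt. Origin under its centre.
- tape_roll: Bystander: roll of brown packing tape lying flat on the bench, 96 mm wide, 48 mm high, off the deck end of the crate. Origin under its centre.
- screwdriver: Bystander: screwdriver lying on the bench off the deck end of the crate. Origin under its middle.

How it is judged (in metres and radians):
On the way, in this order (a step that is already met when the one before it is completed fails the run):
1. the lid is pressed shut with the bolt still drawn back (value of joint lid below 0.02 rad and value of joint bolt below 0.025 m), for 0.1 s.
2. the bolt is pushed home with the knob still upright (value of joint bolt above 0.046 m and value of joint bolt_turn below 0.6 rad and value of joint lid below 0.02 rad), for 0.1 s.
3. the knob is turned down into the notch (value of joint bolt_turn above 1.16 rad), for 0.2 s.
At the end, for the whole second after the job is handed in: Lid shut to within 0.02 rad, bolt within 4 mm of fully home, knob turned down to within 0.2 rad of its stop in the notch, and the four bystanders within 20 mm of where they stood, the jar upright (value of joint lid below 0.02 rad and value of joint bolt above 0.046 m and value of joint bolt_turn above 1.16 rad and distance of each of screw_jar, fuse_carton, tape_roll, screwdriver from where it was at the start of the episode below 0.02 m and angle between screw_jar's own z axis and vertical below 0.3 rad); the robot touches nothing.
It fails at once if a bystander is pushed, lifted or carried away (more than 20 mm) (distance of any of screw_jar, fuse_carton, tape_roll, screwdriver from where it was at the start of the episode above 0.02 m).
It fails at once if the lid is lifted or thrown further open instead of pressed shut (value of joint lid above 0.85 rad).
It fails at once if the knob is forced or gripped hard (fingers on it with over 35 N) (contact force between the fingers and knob above 35 N).
It also fails if it takes over 56 s, if anything falls off the work surface, if the arm or the gripper's body presses on something with over 40 N, if the wrist force passes 120 N, or if a joint passes its speed limit or range.

## Robot

A 6-joint arm with a two-finger parallel gripper is mounted at the origin on the work surface. World frame = base frame: x ahead of the robot, y to its left, z up, the work surface at z = 0. Lengths are in mm, angles in rad, forces in N, time in s.
With the tool pointing down it reaches from about 350 to 775 mm from the base axis. Payload 7.3 kg.
Tool frame: the origin (TCP) lies at the very end of the fingers, on their centre line; the grasp point (between the pads) lies 19 mm behind it; z points along the fingers, y is the line along which they close (so a half turn about z gives the same grasp; the last joint's range is limited). The gripper opens to 92 mm and grips with 3 to 60 N. Pads are 19 mm wide; open, the fingers measure 130 mm over their backs; the gripper's body (75 mm by 190 mm) begins 47 mm behind the grasp point.
Start: joints at [1.066, 0.342, 1.524, -0, 1.275, -0.146], TCP at [184.341, 491.593, 226.741] pointing down, gripper open.
Joint ranges: [-2.53, 2.53], [-0.77, 2.02], [0.04, 2.7], [-1, 4.14], [0.28, 2.66], [-3.11, 3.11]. Speed limits (rad/s): [2.57, 2.57, 3.14, 3.14, 3.14, 3.14].

## Interface

Orientations are given as [roll, pitch, yaw] about the fixed x, y, z axes, in that order (R = Rz(yaw) Ry(pitch) Rx(roll)).
In Python, from plant import bot gives the robot as it stands.
- The arm moves only by the tool jog_arm, never from a script. Its argument "targets" is a list of rows, each an object with "xyz": the shift along the tool's x, y, z as a fraction of full scale, a list of three; "spin": the turn about the tool's z as a fraction of full scale. In form: [{"xyz": [x, y, z], "spin": spin}, ...]. A call has exactly 10 rows; each row shifts and turns the commanded pose from where the row before left it, along the tool's axes as they then stand; what a row does not reach is not made up. Full scale, the value 1, is 80 mm for a shift and 0.1 rad for a turn. A row lasts 1/8 s, in which the tool goes at most 62.5 mm and 10.7 degrees, less where a joint would pass 70% of its speed; a pose out of reach is approached as far as the arm can. A call with a number of a shift or a turn outside -1 to 1 is refused whole. A call with a gripper value outside its range is refused whole. "gripper" is the opening in per cent of the stroke, from 0 (shut) to 100 (fully open), set as the call begins (left out, the last holds). The fingers move at their own pace and stop on an object; the grip force is fixed at half the most. Time passes only in rows, so rows that do not move let the fingers close, or fill a call up. It gives the time, the measured TCP pose, the force, the opening and the grip force at its end, in the units of the state.
- bot.get_obs(): the state, without advancing time (a new reading comes with each control period).
- bot.capture(name): name is "side" or "top" or "wrist"; returns the picture (420x560x3 uint8, blue, green, red); there is no depth.
- bot.get_calibration(name): a dict with "vfov" (degrees; the focal length in pixels is half the picture's height over the tangent of half this angle, whatever the lens; pixels are square), "cx", "cy" (the principal point, pixels), "k1" (the pictures are not rectified: a ray, as slopes to the right and down, at radius r is drawn at 1 + k1 r^2 times it, then the intrinsics apply), "eye" and "rotation" of the camera in the world. Camera axes: x right, y down, z forward; pixel columns grow to the right and rows downward; lengths in mm; the calibration is good to about 2 mm. A picture is of the moment at which its call begins: read the wrist's pose just before it. get_calibration takes no time and is no camera call; for the wrist camera it gives the pose at the moment of the call.
- bot.close_job(): hands the job in; it is judged then, once.
The state is a dict: "time": time; "joint_positions": joint angles; "dq": joint speeds; "tau": joint torques, N m; "tool_pos": TCP position; "tcp_rot": TCP orientation; "contact_force": force on the tool from outside, world axes, zero at the start; "moment": the same for the moment, N m; "grip_width": finger opening in mm; "finger_force": force on a finger pad.
Only numpy, scipy, OpenCV 4.12 (cv2) and the standard library are available. Lean on these libraries where they do the work, as an engineer would, in place of code of your own. Each camera call takes 0.05 s, during which the arm holds its last target. There are 200 camera calls.

## Working session

There is one attempt and no reset: what is moved stays moved. The work goes in short steps, Python scripts to look and compute and a tool call to move; the robot and the scene stay as the last step left them, time stands still between calls to the robot, and variables do not carry over. Pictures are saved under pics/ and viewed, at most 10 in all, crops included, and the job is handed in when it is done.

Besides the shell and the picture viewer there is one more tool, called after "Request:" by a JSON object that holds its "method" and its "body", one argument or row to a line. jog_arm: Moves the arm, as the interface text tells. Shift numbers are shares of 80 mm and turn numbers shares of 0.1 rad, none past 1 either way. Its arguments: {"type":"object","properties":{"targets":{"type":"array","items":{"type":"object","properties":{"xyz":{"type":"array","items":{"type":"number"}},"spin":{"type":"number"}}}},"gripper":{"type":"number"}},"required":["targets"]}

```bash
mkdir -p pics; ls; python3 - <<'E'
from plant import bot
import cv2,numpy as np
o=bot.get_obs();print(o)
a=bot.capture("side");b=bot.capture("top")
cv2.imwrite("pics/side0.png",a);cv2.imwrite("pics/top0.png",b)
for n in("side","top"):print(bot.get_calibration(n))
E
```

```text
pics
{'time': 0.0, 'joint_positions': array([ 1.06601109e+00,  3.42692199e-01,  1.52506598e+00, -1.33244997e-06,
        1.27539077e+00, -1.46006819e-01]), 'dq': array([ 0.00021687,  0.00253027, -0.00063738, -0.00256626,  0.00036025,
       -0.00045879]), 'tau': array([ 2.35658053e-04, -4.31244636e+01, -2.44223374e+01,  7.19522615e-02,
        5.58570900e-02, -1.06015680e-04]), 'tool_pos': array([184.11720236, 491.1989917 , 226.04371892]), 'tcp_rot': array([-3.14005272e+00, -2.25163902e-04,  2.78281445e+00]), 'contact_force': array([0.75037654, 0.55210959, 0.14984237]), 'moment': array([ 0.01845246, -0.00131141,  0.03346344]), 'finger_force': 0.0, 'grip_width': 92.1997424106653}
{'vfov': 45.541541692494945, 'cx': 277.4503099580273, 'cy': 213.95875566466637, 'k1': -0.08725870606787385, 'eye': array([  414.58570115, -1003.59953774,   766.29607027]), 'rotation': array([-2.10926918, -0.02131318, -0.1066402 ])}
{'vfov': 43.91084448423975, 'cx': 282.6648884785649, 'cy': 213.31350812454582, 'k1': -0.1494875092746112, 'eye': array([ 373.44159565,   38.00638545, 1292.04533956]), 'rotation': array([-2.98730794e+00,  1.15396791e-03, -1.58918375e+00])}
```

View pics/side0.png

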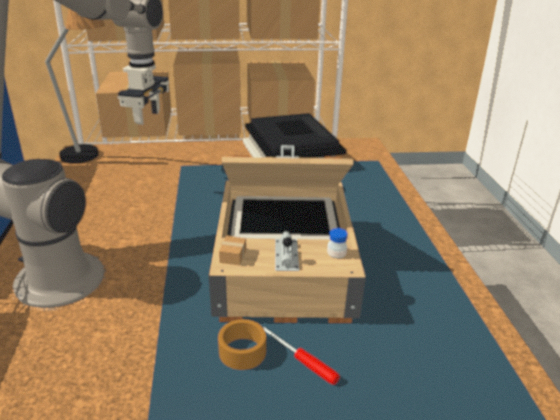

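View pics/top0.png

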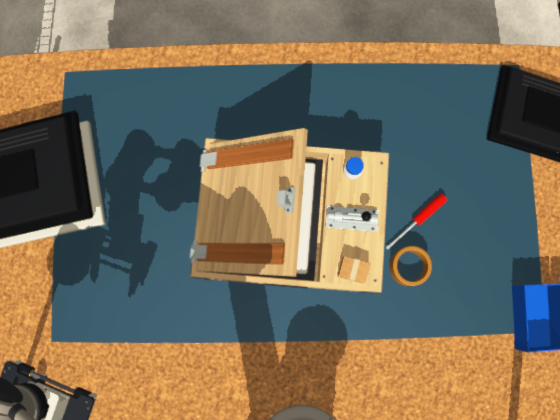

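The top view shows the deck's right end corners at about (389,154) and (382,292), the knob at (366,216), the jar cap at (355,166) and the carton at (354,265). The lid's free edge runs from (307,129) to (297,277). In the side view the knob is at about (288,240) and the lid's free edge is at row 160-180.

```bash
cat > h.py <<'E'
import numpy as np,cv2
from scipy.spatial.transform import Rotation as Ro
def ray(c,uv):
    f=210/np.tan(np.radians(c["vfov"]/2))
    K=np.array([[f,0,c["cx"]],[0,f,c["cy"]],[0,0,1.]])
    p=cv2.undistortPointsIter(np.array([[uv]],float),K,np.array([c["k1"],0,0,0.]),None,None,(3,50,1e-9))[0,0]
    return Ro.from_euler("xyz",c["rotation"]).apply([p[0],p[1],1.])
def plane(c,uv,z):
    d=ray(c,uv);return c["eye"]+d*(z-c["eye"][2])/d[2]
def cross(c1,u1,c2,u2):
    a,b=ray(c1,u1),ray(c2,u2);s=np.linalg.lstsq(np.c_[a,-b],c2["eye"]-c1["eye"],rcond=None)[0]
    p,q=c1["eye"]+a*s[0],c2["eye"]+b*s[1];return (p+q)/2,np.linalg.norm(p-q)
E
python3 - <<'E'
from plant import bot
from h import *
np.set_printoptions(precision=1,suppress=True)
t=bot.get_calibration("top");s=bot.get_calibration("side")
img=cv2.imread("pics/top0.png")
m=(img.max(2)<45).astype(np.uint8);m[:200]=0;m[232:]=0;m[:,:355]=0;m[:,380:]=0
n,l,st,c=cv2.connectedComponentsWithStats(m);print(st,c)
k=c[1+st[1:,4].argmax()];print("knob",k,plane(t,k,180),cross(t,k,s,(288,240)))
A=plane(t,(389,154),130);B=plane(t,(382,292),130);print("deck",A,B,np.linalg.norm(A-B))
print("barrel ends",plane(t,(328,218),146),plane(t,(378,217),150))
for a,b in(((307,129),(351,160)),((297,277),(224,160))):print("lid",cross(t,a,s,b))
print("carton",plane(t,(354,265),160),"jar",plane(t,(355,166),185))
cv2.imwrite("pics/topc.png",cv2.resize(img[120:310,180:460],None,fx=2.8,fy=2.8,interpolation=cv2.INTER_CUBIC))
E
```

```text
[[     0      0    560    420 235151]
 [   362    212      8      8     49]] [[279.5 209.5]
 [365.7 215.4]]
knob [365.7 215.4] [ 538.5 -143.7  180. ] (array([ 539.6, -143.1,  184.2]), np.float64(3.415298504159181))
deck [ 688.7 -212.9  130. ] [ 372.9 -181.7  130. ] 317.2748542619737
barrel ends [539.2 -64.6 146. ] [ 538.8 -176.1  150. ]
lid (array([694.7, -14.9, 304.5]), np.float64(0.06123639645258483))
lid (array([409.7,  11.5, 299.8]), np.float64(9.24883908683023))
carton [ 432.9 -116.9  160. ] jar [ 647.5 -124.2  185. ]
```

View pics/topc.png

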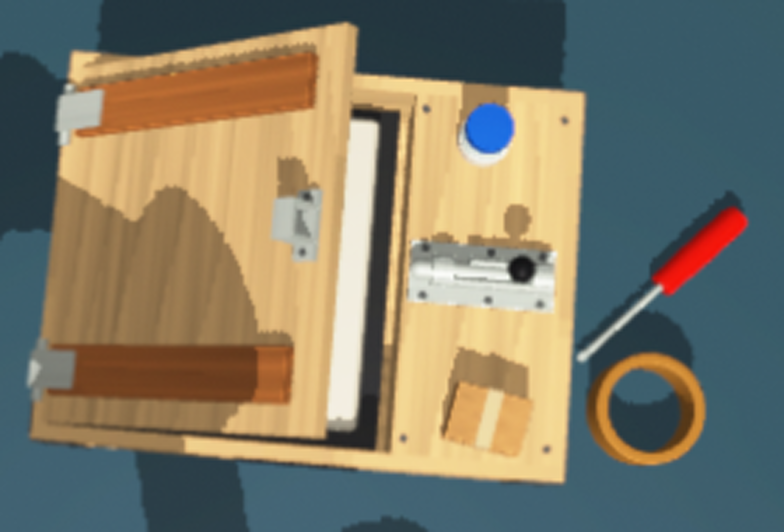

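The crop confirms the layout. The crate's +x points up in the picture (world +x, turned about -5.6°), the knob is near the draw-back end, and the jar is on the +x side. I'll close the gripper, rise and turn the tool.

Request:
{"method": "jog_arm", "body": {
  "gripper": 0,
  "targets": [
    {"xyz": [0, 0, -0.15], "spin": 1},
    {"xyz": [0, 0, -0.15], "spin": 1},
    {"xyz": [0, 0, -0.15], "spin": 1},
    {"xyz": [0, 0, -0.15], "spin": 1},
    {"xyz": [0, 0, -0.15], "spin": 1},
    {"xyz": [0, 0, -0.15], "spin": 1},
    {"xyz": [0, 0, -0.15], "spin": 1},
    {"xyz": [0, 0, -0.15], "spin": 1},
    {"xyz": [0, 0, -0.15], "spin": 1},
    {"xyz": [0, 0, -0.15], "spin": 1}
  ]
}}

```text
time: 1.35
tool_pos: [184.2, 491.4, 346.7]
tcp_rot: [-3.141, 0.001, 1.78]
contact_force: [0.4, 0.1, -0.0]
grip_width: 1.0
finger_force: 0.0
```

Request:
{"method": "jog_arm", "body": {
  "targets": [
    {"xyz": [0, 0, 0], "spin": 1},
    {"xyz": [0, 0, 0], "spin": 1},
    {"xyz": [0, 0, 0], "spin": 1},
    {"xyz": [0, 0, 0], "spin": 0.1},
    {"xyz": [-0.5, 0.35, 0], "spin": 0},
    {"xyz": [-0.5, 0.35, 0], "spin": 0},
    {"xyz": [-0.5, 0.35, 0], "spin": 0},
    {"xyz": [-0.5, 0.35, 0], "spin": 0},
    {"xyz": [-0.5, 0.35, 0], "spin": 0},
    {"xyz": [-0.5, 0.35, 0], "spin": 0}
  ]
}}

```text
time: 2.6
tool_pos: [328.5, 234.8, 346.7]
tcp_rot: [3.141, -0.0, 1.475]
contact_force: [1.0, -0.7, 0.2]
grip_width: 0.5
finger_force: 0.0
```

Request:
{"method": "jog_arm", "body": {
  "targets": [
    {"xyz": [-0.34, 0.53, 0], "spin": 0},
    {"xyz": [-0.34, 0.53, 0], "spin": 0},
    {"xyz": [-0.34, 0.53, 0], "spin": 0},
    {"xyz": [-0.34, 0.53, 0], "spin": 0},
    {"xyz": [-0.34, 0.53, 0], "spin": 0},
    {"xyz": [-0.34, 0.53, 0], "spin": 0},
    {"xyz": [-0.34, 0.53, 0], "spin": 0},
    {"xyz": [0, 0, 0.1], "spin": 0},
    {"xyz": [0, 0, 0.1], "spin": 0},
    {"xyz": [0, 0, 0], "spin": 0}
  ]
}}

```text
time: 3.85
tool_pos: [603.8, 18.7, 330.3]
tcp_rot: [-3.14, -0.0, 1.474]
contact_force: [0.0, -0.7, 0.5]
grip_width: 0.5
finger_force: 0.0
```

```bash
python3 - <<'E'
from plant import bot
import cv2,numpy as np
a=bot.capture("side");b=bot.capture("wrist");b=np.ascontiguousarray(b)
cv2.imwrite("pics/s1.png",np.hstack([a[100:340,150:430],cv2.resize(b,(320,240))]))
E
```

```text
(no output)
```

View pics/s1.png

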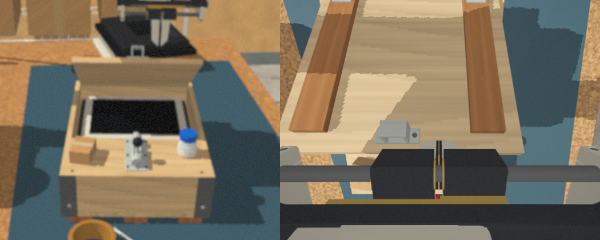

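Request:
{"method": "jog_arm", "body": {
  "targets": [
    {"xyz": [0.19, 0, 0], "spin": 0},
    {"xyz": [0, 0, 0.2], "spin": 0},
    {"xyz": [0, 0, 0.2], "spin": 0},
    {"xyz": [0, 0, 0.2], "spin": 0},
    {"xyz": [-0.03, 0, 0.15], "spin": 0},
    {"xyz": [-0.05, 0, 0.15], "spin": 0},
    {"xyz": [-0.05, 0, 0.15], "spin": 0},
    {"xyz": [-0.05, 0, 0.15], "spin": 0},
    {"xyz": [-0.05, 0, 0.15], "spin": 0},
    {"xyz": [-0.05, 0, 0.15], "spin": 0}
  ]
}}

```text
time: 5.2
tool_pos: [604.1, 10.2, 209.9]
tcp_rot: [-3.142, -0.0, 1.473]
contact_force: [0.0, -0.5, 2.5]
grip_width: 0.3
finger_force: 0.9
```

Request:
{"method": "jog_arm", "body": {
  "targets": [
    {"xyz": [-0.03, 0, 0.12], "spin": 0},
    {"xyz": [-0.03, 0, 0.12], "spin": 0},
    {"xyz": [-0.03, 0, 0.12], "spin": 0},
    {"xyz": [-0.03, 0, 0.12], "spin": 0},
    {"xyz": [-0.03, 0, 0.12], "spin": 0},
    {"xyz": [0, 0, 0.12], "spin": 0},
    {"xyz": [0, 0, 0.12], "spin": 0},
    {"xyz": [0, 0, 0.06], "spin": 0},
    {"xyz": [0, 0, 0.03], "spin": 0},
    {"xyz": [0, 0, 0], "spin": 0}
  ]
}}

```text
time: 6.45
tool_pos: [602.9, -1.2, 136.2]
tcp_rot: [-3.141, -0.0, 1.473]
contact_force: [0.1, 0.2, 0.4]
grip_width: 0.3
finger_force: 0.0
```

Request:
{"method": "jog_arm", "body": {
  "targets": [
    {"xyz": [0, 0, 0.02], "spin": 0},
    {"xyz": [0, 0, 0.02], "spin": 0},
    {"xyz": [0, 0, 0.02], "spin": 0},
    {"xyz": [0, 0, 0.02], "spin": 0},
    {"xyz": [0, 0, 0.01], "spin": 0},
    {"xyz": [0, 0, 0.0], "spin": 0},
    {"xyz": [0, 0, 0], "spin": 0},
    {"xyz": [0, 0, 0], "spin": 0},
    {"xyz": [0, 0, 0], "spin": 0},
    {"xyz": [0, 0, 0], "spin": 0}
  ]
}}

```text
time: 7.7
tool_pos: [603.1, -1.2, 130.2]
tcp_rot: [3.141, -0.0, 1.473]
contact_force: [-1.8, -0.3, 8.3]
grip_width: 0.7
finger_force: 3.9
```

Request:
{"method": "jog_arm", "body": {
  "targets": [
    {"xyz": [0, 0, 0.02], "spin": 0},
    {"xyz": [0, 0, 0], "spin": 0},
    {"xyz": [0, 0, -0.4], "spin": 0},
    {"xyz": [0, 0, -0.4], "spin": 0},
    {"xyz": [0, 0, -0.4], "spin": 0},
    {"xyz": [-0.48, -0.13, 0], "spin": 0},
    {"xyz": [-0.48, -0.13, 0], "spin": 0},
    {"xyz": [-0.48, -0.13, 0], "spin": 0},
    {"xyz": [-0.48, -0.13, 0], "spin": 0},
    {"xyz": [-0.48, -0.13, 0], "spin": 0}
  ]
}}

```text
time: 8.95
tool_pos: [531.7, -188.4, 223.3]
tcp_rot: [-3.141, -0.0, 1.473]
contact_force: [-0.1, -0.8, 0.3]
grip_width: 0.3
finger_force: 0.0
```

```bash
python3 - <<'E'
from plant import bot
from h import *
c=bot.get_calibration("wrist");print(c,bot.get_obs()["tool_pos"])
b=bot.capture("wrist");t=bot.capture("side")
cv2.imwrite("pics/w2.png",b);cv2.imwrite("pics/s2.png",np.hstack([cv2.resize(b,(480,360)),cv2.resize(t[150:330,200:360],(320,360))]))
E
```

```text
{'vfov': 67.48578674011125, 'cx': 277.680971054715, 'cy': 207.280536092403, 'k1': 0.003407709691146442, 'eye': array([ 540.02511263, -108.36767276,  380.52086423]), 'rotation': array([ 2.84097713e+00, -4.55355447e-05, -9.77018461e-02])} [ 531.71098264 -188.44898424  223.26636595]
```

View pics/s2.png

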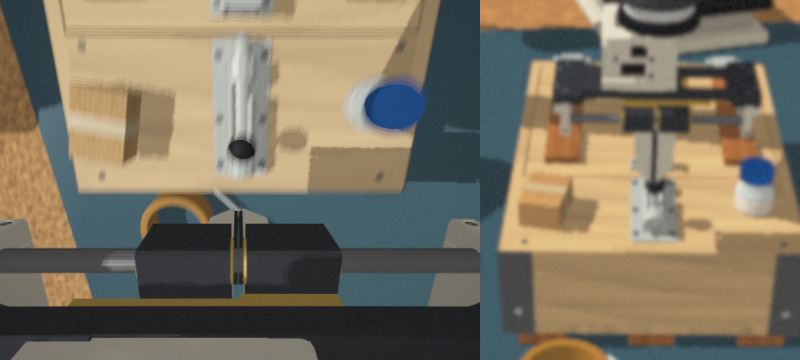

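The wrist view shows the lid flush with the deck. The knob is at about (281,175) in full-size pixels, with the bolt still drawn back, and the keeper is at the top of the picture. Next I'll measure the knob and barrel from here.

```bash
python3 - <<'E'
from plant import bot
from h import *
np.set_printoptions(precision=1,suppress=True)
o=bot.get_obs();c=bot.get_calibration("wrist");b=bot.capture("wrist");cv2.imwrite("pics/w3.png",b)
m=(b.max(2)<50).astype(np.uint8);m[:150]=0;m[205:]=0;m[:,:250]=0;m[:,315:]=0
n,l,st,ce=cv2.connectedComponentsWithStats(m);print(st[1:])
k=ce[1+st[1:,4].argmax()];K=plane(c,k,180);T=o["tool_pos"]
y=o["tcp_rot"][2];R=np.array([[np.cos(y),np.sin(y)],[np.sin(y),-np.cos(y)]])
print("yaw",y,"tcp",T,"knob",K,"knob-tcp in tool xy",R.T@(K-T)[:2])
# deck front edge line and barrel plate columns
s=cv2.cvtColor(b,cv2.COLOR_BGR2HSV)
deck=((s[...,0]>8)&(s[...,0]<28)&(s[...,1]>50)&(s[...,2]>90)).astype(np.uint8)
P=[]
for u in list(range(110,240,10))+list(range(300,350,10)):
    r=[v for v in range(170,235) if deck[v,u]]
    if r:P.append(plane(c,(u,max(r)),130)[:2])
P=np.array(P);f=np.polyfit(P[:,0],P[:,1],1);print("edge yaw",np.arctan(f[0]),"resid",np.std(P[:,1]-np.polyval(f,P[:,0])))
print("knob to edge (mm):",(K[1]-np.polyval(f,K[0]))*np.cos(np.arctan(f[0])))
cv2.imwrite("pics/w3c.png",cv2.resize(b[20:240,150:400],None,fx=2.6,fy=2.6))
E
```

```text
[[268 150  33  30 693]]
yaw 1.4688861264702382 tcp [ 531.1 -190.6  223.2] knob [ 541.  -144.1  180. ] knob-tcp in tool xy [47.3  5.2]
edge yaw -0.08717852808866544 resid 8.130603716670832
knob to edge (mm): 55.98022099500199
```

View pics/w3c.png

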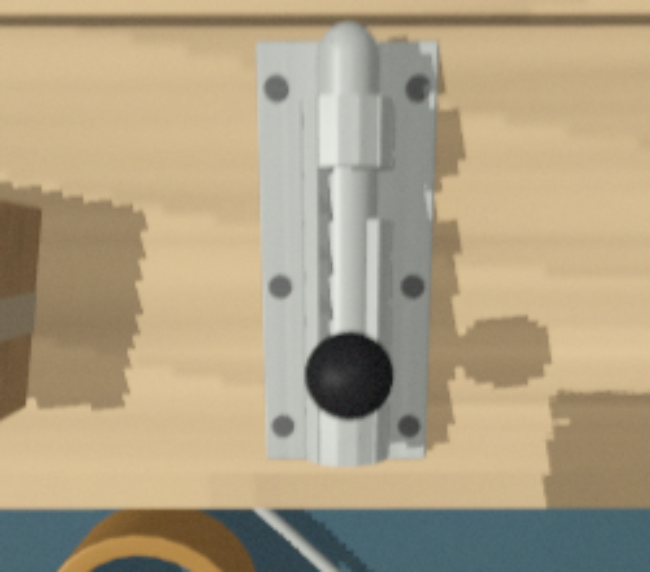

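The knob's centre is at about (284,164) full-size. The notch gap on the +x side runs from crop row 165 to 218. I'll lower the closed fingers behind the knob and push partway.

Request:
{"method": "jog_arm", "body": {
  "targets": [
    {"xyz": [0, 0.065, 0.3], "spin": 0},
    {"xyz": [0, 0, 0.3], "spin": 0},
    {"xyz": [0, 0, 0.04], "spin": 0},
    {"xyz": [0.1, 0, 0], "spin": 0},
    {"xyz": [0.1, 0, 0], "spin": 0},
    {"xyz": [0.06, 0, 0], "spin": 0},
    {"xyz": [0.06, 0, 0], "spin": 0},
    {"xyz": [0.06, 0, 0], "spin": 0},
    {"xyz": [0.06, 0, 0], "spin": 0},
    {"xyz": [0.06, 0, 0], "spin": 0}
  ]
}}

```text
time: 10.35
tool_pos: [541.6, -147.9, 172.4]
tcp_rot: [3.141, 0.0, 1.473]
contact_force: [-0.2, -2.4, 2.2]
grip_width: 0.8
finger_force: 1.3
```

```bash
python3 - <<'E'
from plant import bot
from h import *
np.set_printoptions(precision=1,suppress=True)
c=dict(bot.get_calibration("wrist"))
# calibration at the time of w3: eye shifts with the tcp
T=bot.get_obs()["tool_pos"];c["eye"]=c["eye"]+np.array([531.1,-190.6,223.2])-T
yd=np.array([.0985,.995])
for n,uv,z in(("notch lid end",(284,20+165/2.6),155),("notch near end",(284,20+218/2.6),155),("knob",(284.2,164.2),180),("seam",(284,20+20/2.6),130),("deck end",(284,20+508/2.6),130)):
    p=plane(c,uv,z);print(n,p,p[:2]@yd)
print("tcp",T[:2]@yd,T)
b=bot.capture("wrist");s=bot.capture("side")
cv2.imwrite("pics/w4.png",np.hstack([cv2.resize(b[0:300,130:430],(400,400)),cv2.resize(s[190:310,230:350],(400,400))]))
E
```

```text
notch lid end [545.3 -94.2 155. ] -40.018171708007586
notch near end [ 544.1 -107.1  155. ] -52.956614595078285
knob [ 540.3 -144.   180. ] -90.06690436109366
seam [549.3 -55.8 130. ] -1.3827641684907157
deck end [ 536.5 -195.4  130. ] -141.58838726105546
tcp -93.84463602092003 [ 541.6 -147.9  172.4]
```

View pics/w4.png

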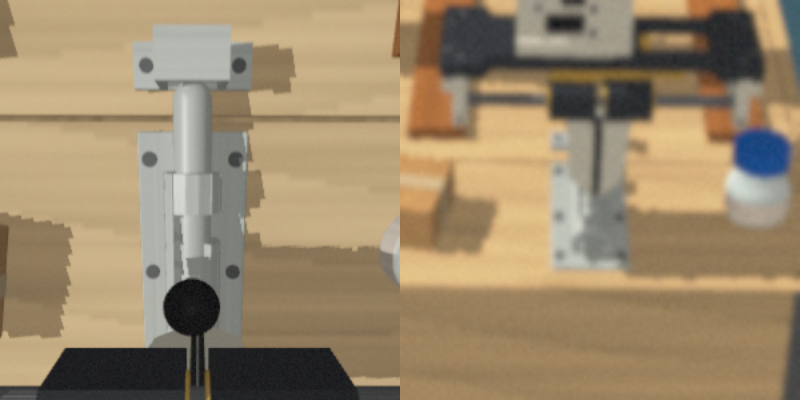

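The wrist view shows the rod crossing the seam and entering the keeper straight, with the fingertip square behind the knob. I'll push on to the stop.

Request:
{"method": "jog_arm", "body": {
  "targets": [
    {"xyz": [0.05, 0, 0], "spin": 0},
    {"xyz": [0.05, 0, 0], "spin": 0},
    {"xyz": [0.05, 0, 0], "spin": 0},
    {"xyz": [0.05, 0, 0], "spin": 0},
    {"xyz": [0.05, 0, 0], "spin": 0},
    {"xyz": [0.05, 0, 0], "spin": 0},
    {"xyz": [0.02, 0, 0], "spin": 0},
    {"xyz": [0.01, 0, 0], "spin": 0},
    {"xyz": [0, 0, 0], "spin": 0},
    {"xyz": [0, 0, 0], "spin": 0}
  ]
}}

```text
time: 11.7
tool_pos: [544.0, -122.6, 172.4]
tcp_rot: [3.141, 0.001, 1.473]
contact_force: [-0.6, -5.6, 0.6]
grip_width: 0.3
finger_force: 2.9
```

Request:
{"method": "jog_arm", "body": {
  "targets": [
    {"xyz": [0.01, 0, 0], "spin": 0},
    {"xyz": [0.01, 0, 0], "spin": 0},
    {"xyz": [0, 0, 0], "spin": 0},
    {"xyz": [0, 0, 0], "spin": 0},
    {"xyz": [0, 0, 0], "spin": 0},
    {"xyz": [0, 0, 0], "spin": 0},
    {"xyz": [0, 0, 0], "spin": 0},
    {"xyz": [0, 0, 0], "spin": 0},
    {"xyz": [0, 0, 0], "spin": 0},
    {"xyz": [0, 0, 0], "spin": 0}
  ]
}}

```text
time: 12.95
tool_pos: [544.0, -122.2, 172.4]
tcp_rot: [3.141, 0.003, 1.472]
contact_force: [-2.0, -11.0, -0.0]
grip_width: 0.5
finger_force: 5.2
```

The bolt is at its stop: 11 N, with no further motion. Next I'll back off, rise and come down on the knob's -x side.

Request:
{"method": "jog_arm", "body": {
  "targets": [
    {"xyz": [-0.2, 0, 0], "spin": 0},
    {"xyz": [0, 0, -0.3], "spin": 0},
    {"xyz": [0, 0, -0.3], "spin": 0},
    {"xyz": [0, -0.25, 0], "spin": 0},
    {"xyz": [0, -0.22, 0], "spin": 0},
    {"xyz": [0.23, 0, 0], "spin": 0},
    {"xyz": [0.23, 0, 0], "spin": 0},
    {"xyz": [0, 0, 0.3], "spin": 0},
    {"xyz": [0, 0, 0.3], "spin": 0},
    {"xyz": [0, 0, 0], "spin": 0}
  ]
}}

```text
time: 14.2
tool_pos: [508.3, -94.2, 170.7]
tcp_rot: [-3.138, -0.001, 1.474]
contact_force: [0.7, -0.3, 0.3]
grip_width: 0.2
finger_force: 0.0
```

```bash
python3 - <<'E'
from plant import bot
from h import *
b=bot.capture("wrist");s=bot.capture("side")
cv2.imwrite("pics/w5.png",np.hstack([cv2.resize(b[0:300,130:430],(400,400)),cv2.resize(s[190:290,240:340],(400,400),interpolation=cv2.INTER_CUBIC)]))
E
```

```text
(no output)
```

View pics/w5.png

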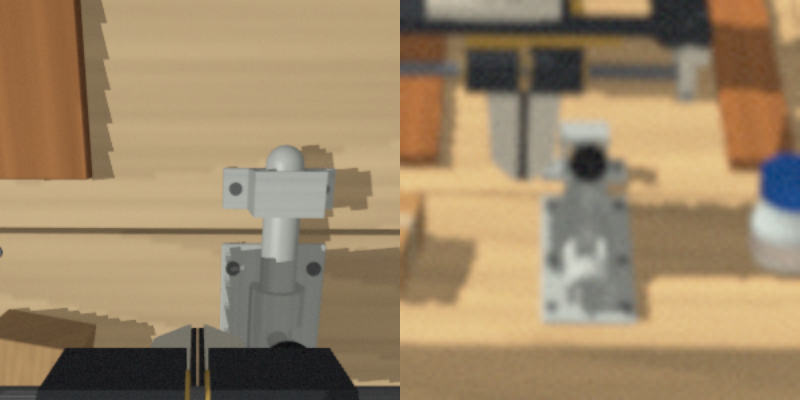

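The view shows the knob upright at the slot corner and the fingertip beside it on -x, with the rod end showing past the keeper. I'll push sideways.

Request:
{"method": "jog_arm", "body": {
  "targets": [
    {"xyz": [0, 0, 0.09], "spin": 0},
    {"xyz": [0, 0.06, 0], "spin": 0},
    {"xyz": [0, 0.06, 0], "spin": 0},
    {"xyz": [0, 0.06, 0], "spin": 0},
    {"xyz": [0, 0.06, 0], "spin": 0},
    {"xyz": [0, 0.06, 0], "spin": 0},
    {"xyz": [0, 0.06, 0], "spin": 0},
    {"xyz": [0, 0.06, 0], "spin": 0},
    {"xyz": [0, 0, 0], "spin": 0},
    {"xyz": [0, 0, 0], "spin": 0}
  ]
}}

```text
time: 15.55
tool_pos: [542.6, -99.1, 165.2]
tcp_rot: [3.141, -0.0, 1.473]
contact_force: [-0.1, 0.4, -0.7]
grip_width: 0.5
finger_force: 0.0
```

Request:
{"method": "jog_arm", "body": {
  "targets": [
    {"xyz": [0, 0.04, 0], "spin": 0},
    {"xyz": [0, 0.04, 0], "spin": 0},
    {"xyz": [0, 0.04, 0], "spin": 0},
    {"xyz": [0, 0.04, 0], "spin": 0},
    {"xyz": [0, 0, 0], "spin": 0},
    {"xyz": [0, 0, 0], "spin": 0},
    {"xyz": [0, 0, 0], "spin": 0},
    {"xyz": [0, 0, 0], "spin": 0},
    {"xyz": [0, 0, 0], "spin": 0},
    {"xyz": [0, 0, 0], "spin": 0}
  ]
}}

```text
time: 16.8
tool_pos: [555.0, -100.3, 165.1]
tcp_rot: [3.141, -0.0, 1.473]
contact_force: [0.5, -0.1, -0.3]
grip_width: 0.5
finger_force: 0.0
```

```bash
python3 - <<'E'
from plant import bot
from h import *
b=bot.capture("wrist");s=bot.capture("side")
cv2.imwrite("pics/w6.png",np.hstack([cv2.resize(b[0:300,130:430],(400,400)),cv2.resize(s[190:290,240:340],(400,400),interpolation=cv2.INTER_CUBIC)]))
E
```

```text
(no output)
```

View pics/w6.png

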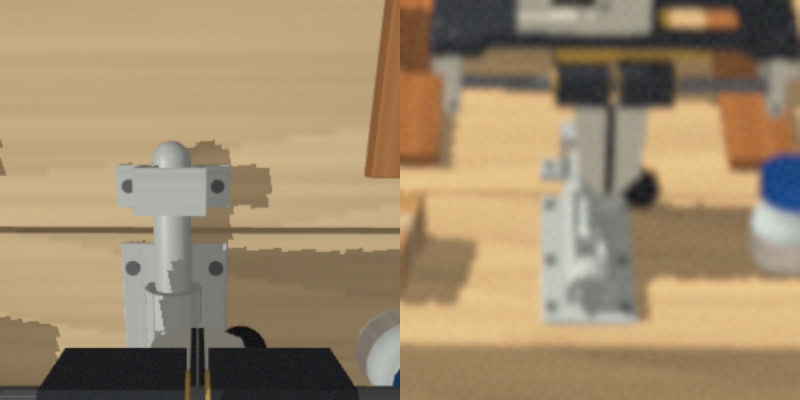

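The side view shows the ball swung well over to +x, at crop (641,187), with the fingertip just behind it. I'll carry on with a slight descent.

Request:
{"method": "jog_arm", "body": {
  "targets": [
    {"xyz": [0, 0.03, 0.01], "spin": 0},
    {"xyz": [0, 0.03, 0.01], "spin": 0},
    {"xyz": [0, 0.03, 0.01], "spin": 0},
    {"xyz": [0, 0.03, 0], "spin": 0},
    {"xyz": [0, 0.02, 0], "spin": 0},
    {"xyz": [0, 0, 0], "spin": 0},
    {"xyz": [0, 0, 0], "spin": 0},
    {"xyz": [0, 0, 0], "spin": 0},
    {"xyz": [0, 0, 0], "spin": 0},
    {"xyz": [0, 0, 0], "spin": 0}
  ]
}}

```text
time: 18.15
tool_pos: [566.3, -101.4, 162.8]
tcp_rot: [3.141, -0.0, 1.473]
contact_force: [0.1, -0.3, -0.3]
grip_width: 0.3
finger_force: 0.2
```

Request:
{"method": "jog_arm", "body": {
  "targets": [
    {"xyz": [0, 0, -0.25], "spin": 0},
    {"xyz": [0, 0.14, 0], "spin": 0},
    {"xyz": [0, 0, 0.1], "spin": 0},
    {"xyz": [0, 0.0, 0.08], "spin": 0},
    {"xyz": [0, 0.01, 0.03], "spin": 0},
    {"xyz": [0, 0.0, 0.02], "spin": 0},
    {"xyz": [0, 0, 0.02], "spin": 0},
    {"xyz": [0, 0, 0], "spin": 0},
    {"xyz": [0, 0, 0], "spin": 0},
    {"xyz": [0, 0, 0], "spin": 0}
  ]
}}

```text
time: 19.4
tool_pos: [577.9, -102.5, 163.7]
tcp_rot: [3.141, 0.0, 1.473]
contact_force: [-3.7, 0.9, 6.7]
grip_width: 0.3
finger_force: 3.1
```

The ball's top is at the stop height of about 164 mm, with 6.7 N. Next: retreat and check.

Request:
{"method": "jog_arm", "body": {
  "targets": [
    {"xyz": [0, 0, -0.1], "spin": 0},
    {"xyz": [0, 0, -0.3], "spin": 0},
    {"xyz": [0, 0, -0.5], "spin": 0},
    {"xyz": [0, 0, -0.5], "spin": 0},
    {"xyz": [0.4, 0, -0.3], "spin": 0},
    {"xyz": [0.5, 0, 0], "spin": 0},
    {"xyz": [0.5, 0, 0], "spin": 0},
    {"xyz": [0.5, 0, 0], "spin": 0},
    {"xyz": [0.5, 0, 0], "spin": 0},
    {"xyz": [0, 0, 0], "spin": 0}
  ]
}}

```text
time: 20.65
tool_pos: [596.9, 91.2, 298.9]
tcp_rot: [3.141, -0.001, 1.477]
contact_force: [1.3, -0.3, -0.2]
grip_width: 0.5
finger_force: 0.0
```

```bash
python3 - <<'E'
from plant import bot
from h import *
t=bot.capture("top");s=bot.capture("side")
cv2.imwrite("pics/f.png",np.hstack([cv2.resize(t[130:310,290:470],(400,400)),cv2.resize(s[190:290,240:340],(400,400),interpolation=cv2.INTER_CUBIC)]))
m=(t.max(2)<45).astype(np.uint8);m[:185]=0;m[232:]=0;m[:,325:];m[:,:330]=0;m[:,380:]=0
n,l,st,c=cv2.connectedComponentsWithStats(m);print(st[1:],c[1:])
k=c[1+st[1:,4].argmax()];p=plane(bot.get_calibration("top"),k,153);print(p)
d=p[:2]-[541.4-0,-144.0];print("from start knob, crate xy:",d@[.995,-.0985],d@[.0985,.995])
E
```

```text
[[342 197   8   8  47]] [[345.5106383  200.87234043]]
[ 576.00410597 -104.31208174  153.        ]
from start knob, crate xy: 30.521825486847877 42.897983105541556
```

View pics/f.png

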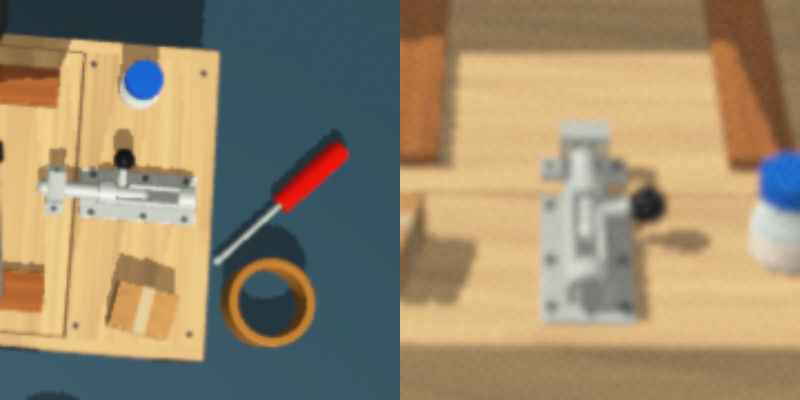

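The pictures show the lid flush, the rod through the keeper and the knob down in the notch on +x, at top crop (124,159). The bystanders have not moved and the robot is clear, so I'm handing in.

```bash
python3 -c "
from plant import bot
print(bot.close_job())"
```

```text
the job is handed in; nothing more can be done
None
```

I pressed the lid shut, pushed the bolt to its stop in the keeper and turned the knob down into the notch; the final pictures show the bystanders unmoved, and I handed in the job, but the hand-in returned no verdict.

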